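Free a reagent bottle from its ratchet clamp

TASK

Lift the clamp's ratchet pawl by its black knob and hold it up until the clamp bar has sprung fully back. Then take the freed bottle out of the clamp and stand it upright in the white spill tray, leaving the other two bottles alone.

Things in the scene. Friction and masses are not known exactly. Their poses are not given: they have to be found in the camera images.
- clamp: Fixed grey bottle clamp, steel plate 290 x 100 x 12 mm. Origin on the bench under it, z up, x along its slide from pawl end (-150 mm) to bottle end (+140), y across. The bottle stands on the plate at x +85, y 0 in a cradle 56 mm high (above the bench), free on both y sides above that. The pawl is a lever hinged along y at x -34, z 33 mm; it runs to -x and ends in the knob.
- pawl_knob (a point): Centre of the pawl's upright black round knob (22 mm wide, 20 mm tall); pawl down: x -115, y 0, z 67 mm in the clamp's frame. It lifts on an arc about the hinge, which lies 81 mm to the clamp's +x and 34 mm lower; 1 to 2 N. The bar is free with the knob 25 mm up; stop at 0.9 rad (50 mm up). Let go, it falls and would catch a bar not fully back. Site axes turn with the pawl.
- clamp_bar (a joint): Slide of the toothed clamp bar toward the pawl end, m: 0 clamped, 0.054 fully back. With the pawl held up a 4 N spring drives it back in about 1 s and it stays. Its upright, 40 mm wide and 144 mm above the bench, has a pad at the bottle and a toe 15 mm over the cap (no lifting out while closed); upright and toe span clamp x +40 to +85 mm closed, -14 to +31 back.
- bottle: The clamped white plastic reagent bottle with a red round screw cap: body diameter 38 mm, whole height 118 mm, cap diameter 31 mm (the cap is the topmost 18 mm, fixed on), about 0.15 kg. Origin at the centre of its underside, z up; it starts upright on the clamp's plate, 12 mm above the bench.
- tray: Square white open spill tray, 160 x 160 mm, 25 mm high, walls 4 mm, floor 4 mm thick, fixed on the bench, empty. Origin under its centre, z up, x and y along its sides.
- spare_bottle: Bystander: similar white bottle with a red cap, diameter 38 mm, 122 mm tall, standing loose on the bench. Origin at the centre of its underside.
- wide_bottle: Bystander: wider white bottle with a blue cap, diameter 48 mm, 105 mm tall, standing loose on the bench. Origin at the centre of its underside.

How it is judged:
By the outcome, as a careful person would: the job done as asked, in the order asked, and still so for the second after the job is handed in, with the robot touching nothing.
It also fails if it takes over 58 s, if anything falls off the work surface, if the arm or the gripper's body presses on something with over 40 N, if the wrist force passes 120 N, or if a joint passes its speed limit or range.

ROBOT

A 6-joint arm with a two-finger parallel gripper is mounted at the origin on a cart in front of the work surface, level with it; the furniture and walls round the work are solid. World frame = base frame: x ahead of the robot, y to its left, z up, the work surface at z = 0. Lengths are in m, angles in rad, forces in N, time in s.
With the tool pointing down it reaches from about 0.3 to 0.775 m from the base axis. Payload 14.6 kg.
Tool frame: the origin (TCP) lies at the very end of the fingers, on their centre line; the grasp point (between the pads) lies 19 mm behind it; z points along the fingers, y is the line along which they close (so a half turn about z gives the same grasp; the last joint's range is limited). The gripper opens to 94 mm and grips with 3 to 60 N. Pads are 16 mm wide; open, the fingers measure 119 mm over their backs; the gripper's body (75 mm by 177 mm) begins 78 mm behind the grasp point.
Start: joints at [-1.249, 0.3, 1.521, -0, 1.321, -0.067], TCP at [0.208, -0.509, 0.169] pointing down, gripper open.
Joint ranges: [-3.03, 3.03], [-0.79, 2.21], [0.23, 2.52], [-1.04, 4.18], [0, 3.07], [-2.55, 2.55]. Speed limits (rad/s): [2.22, 2.22, 2.57, 3.14, 3.14, 3.14].

INTERFACE

Orientations are given as [roll, pitch, yaw] about the fixed x, y, z axes, in that order (R = Rz(yaw) Ry(pitch) Rx(roll)).
In Python, from station import * gives the robot as it stands.
- The arm moves only by the tool jog_arm, never from a script. Its argument "rows" is a list of rows, each a list of 3 entries, a list of its own where there are three numbers: the shift along the tool's x, y, z in m, then the turn about the tool's z in degrees, then the finger opening in m, from 0 to 0.094. A call has 1 to 12 rows; each row shifts and turns the commanded pose from where the row before left it, along the tool's axes as they then stand; what a row does not reach is not made up. A row lasts 1/12 s, in which the tool goes at most 41.7 mm and 7.16 degrees, less where a joint would pass 70% of its speed; a pose out of reach is approached as far as the arm can. A call is refused whole if a number of a shift passes 0.0417 or a number of a turn 7.16, either way. A call with a gripper value outside its range is refused whole. The fingers move at their own pace and stop on an object; "squeeze" is the grip in N (left out, the last holds). Time passes only in rows, so rows that do not move let the fingers close. It gives the time, the measured TCP pose, the force, the opening and the grip force at its end, in the units of the state.
- get_obs(): the state, without advancing time (a new reading comes with each control period).
- camera(name): name is "scene" or "side" or "wrist"; returns a dict with "image" (420x560x3 uint8, red, green, blue), "range_z" (420x560 float32, m along the optical axis (not along the pixel's ray), 0 where there is no reading), "K" (3x3 intrinsics, pixels), "world_from_camera" (4x4, takes a point from camera to world coordinates); the wrist camera has in their place "T_tool_cam" (4x4, takes a point from camera to tool coordinates, whose origin is the TCP and whose axes are the flange's). Camera axes: x right, y up, looking along -z (the intrinsics and any distortion apply to the point x, -y, -z); pixel columns grow to the right and rows downward; lengths in m; the calibration is good to about 2 mm. A picture is of the moment at which its call begins: read the wrist's pose just before it.
- hand_in(): hands the job in; it is judged then, once.
Trained networks look in a picture, given as the dict that the camera call returned (one of the last four; its "shot" number tells which), for a name from the list of things; names that differ only in an ending like _2 or _b are one class to them, and where a whole thing is asked for, a point or a joint stands for the part that bears it (a point fixed in the world has none). Each returns a list of dicts, best first, with "p" (0 to 1); they miss things now and then, are a little off and sometimes report something else, mostly with a low value. They report only what shows in the picture. A call takes as long as a camera call.
- search_frame(label, picture): "at" ([column, row] as shares, 0 to 1, of the picture: columns of its width, rows of its height, amid what is visible of it).
- spot_point(label, picture): "at" ([column, row] as shares, 0 to 1, of the picture: columns of its width, rows of its height: a listed point, or the origin of a listed thing).
The state is a dict: "time_s": time; "qpos": joint angles; "joint_vel": joint speeds; "tau": joint torques, N m; "ee_pos": TCP position; "eef_rot": TCP orientation; "force": force on the tool from outside, world axes, zero at the start; "moment": the same for the moment, N m; "grip_width": finger opening in m; "grip_force": force on a finger pad.
Only numpy, scipy, OpenCV 4.12 (cv2) and the standard library are available. Lean on these libraries where they do the work, as an engineer would, in place of code of your own. Each camera call takes 0.05 s, during which the arm holds its last target. There are 200 camera calls.

## Working session

There is one attempt and no reset: what is moved stays moved. The work goes in short steps, Python scripts to look and compute and a tool call to move; the robot and the scene stay as the last step left them, time stands still between calls to the robot, and variables do not carry over. Pictures are saved under pics/ and viewed, at most 10 in all, crops included, and the job is handed in when it is done.

Besides the shell and the picture viewer there is one more tool, called after "Emit:" as name(argument=value, ...), one argument or row to a line, values as JSON. jog_arm: Moves the arm, as the interface text tells. Its arguments: {"type":"object","properties":{"rows":{"type":"array","items":{"type":"array"}},"squeeze":{"type":"number"}},"required":["rows"]}

```bash
mkdir -p pics
cat > h.py <<'E'
from station import *
import numpy as np, cv2
def save(c,n): cv2.imwrite('pics/'+n,c['image'][:,:,::-1])
def unproj(c,u,v,z=None,Z=None):
    K=np.array(c['K']);T=np.array(c['world_from_camera'])
    r=np.array([(u-K[0,2])/K[0,0],-(v-K[1,2])/K[1,1],-1.])
    if Z is not None:
        d=T[:3,:3]@r; return T[:3,3]+d*(Z-T[2,3])/d[2]
    if z is None: z=c['range_z'][int(v),int(u)]
    return T[:3,:3]@(r*z)+T[:3,3]
def cloud(c):
    K=np.array(c['K']);T=np.array(c['world_from_camera'])
    v,u=np.mgrid[0:420,0:560]; z=c['range_z']
    P=np.stack([(u-K[0,2])/K[0,0]*z,-(v-K[1,2])/K[1,1]*z,-z],-1)
    P=P@T[:3,:3].T+T[:3,3]; P[z==0]=np.nan
    return P
E
python3 - <<'E'
from h import *
for n in ('scene','side'):
    c=camera(n); save(c,n+'1.png'); print(n,np.round(c['world_from_camera'],2).tolist(),np.round(c['K'],0).tolist())
    np.savez(n+'1.npz',image=c['image'],range_z=c['range_z'],K=c['K'],world_from_camera=c['world_from_camera'])
    for l in ('clamp','pawl_knob','bottle','tray','spare_bottle','wide_bottle'):
        for d in spot_point(l,c)[:2]:
            u,v=d['at'][0]*560,d['at'][1]*420
            print(l,round(d['p'],2),round(u),round(v),np.round(unproj(c,u,v),3))
E
```

```text
scene [[-0.86, 0.25, -0.45, 0.04], [-0.52, -0.37, 0.77, 0.96], [0.03, 0.9, 0.44, 0.6], [0.0, 0.0, 0.0, 1.0]] [[468.0, 0.0, 283.0], [0.0, 468.0, 212.0], [0.0, 0.0, 1.0]]
clamp 0.55 321 217 [ 0.505 -0.035  0.051]
pawl_knob 0.59 334 182 [ 0.56  -0.227  0.07 ]
bottle 0.66 313 227 [0.509 0.001 0.035]
tray 0.96 248 284 [0.529 0.263 0.004]
spare_bottle 0.76 223 238 [0.69  0.142 0.013]
wide_bottle 0.68 290 192 [ 0.699 -0.211  0.008]
side [[-0.84, 0.23, -0.49, 0.12], [-0.54, -0.35, 0.77, 0.78], [0.0, 0.91, 0.42, 0.49], [0.0, 0.0, 0.0, 1.0]] [[461.0, 0.0, 277.0], [0.0, 461.0, 216.0], [0.0, 0.0, 1.0]]
clamp 0.7 330 228 [ 0.505 -0.038  0.05 ]
pawl_knob 0.71 344 187 [ 0.56  -0.228  0.071]
pawl_knob 0.71 233 313 [0.537 0.267 0.003]
bottle 0.68 321 241 [0.504 0.001 0.034]
tray 0.74 231 314 [0.535 0.274 0.005]
spare_bottle 0.79 212 255 [0.684 0.146 0.015]
wide_bottle 0.89 295 201 [ 0.695 -0.219  0.005]
wide_bottle 0.28 322 241 [0.501 0.003 0.036]
```

Run:
```python
from h import *
ims=[]
for n in ('scene','side'):
    d=dict(np.load(n+'1.npz')); ims.append(d['image'][:,:,::-1])
    P=cloud(d); im=d['image'].astype(int)
    red=(im[...,0]>120)&(im[...,1]<80)&(im[...,2]<80)
    blue=(im[...,2]>100)&(im[...,0]<80)
    blk=(im.max(-1)<60)&(P[...,2]>.055)&(P[...,2]<.085)&(abs(P[...,0]-.56)<.06)&(abs(P[...,1]+.22)<.06)
    for nm,m in(('red',red),('blue',blue),('blk',blk)):
        k,lab,st,ce=cv2.connectedComponentsWithStats(m.astype(np.uint8))
        for i in range(1,k):
            if st[i,4]>15:
                p=P[lab==i]; top=np.nanpercentile(p[:,2],97); 
                q=p[p[:,2]>top-.004]
                print(n,nm,st[i,4],np.round(ce[i]),'top',round(top,3),'topc',np.round((np.nanmin(q,0)+np.nanmax(q,0))/2,3),'min',np.round(np.nanmin(p,0),3),'max',np.round(np.nanmax(p,0),3))
    # clamp plate
    m=(P[...,2]>.008)&(P[...,2]<.015)&(P[...,0]>.3)&(P[...,0]<.68)&(P[...,1]<.17)&(P[...,1]>-.35)
    q=P[m][:,:2].astype(np.float32); print('plate',cv2.minAreaRect(q))
    m=(P[...,2]>.019)&(P[...,2]<.027)&(P[...,1]>.14)&(P[...,0]>.38)&(P[...,0]<.66)
    print('tray',cv2.minAreaRect(P[m][:,:2].astype(np.float32)))
cv2.imwrite('pics/both.png',cv2.resize(ims[0][100:370,120:480],(800,600)))
```

```text
scene red 538 [420. 127.] top 0.194 topc [ 0.348 -0.309  0.274] min [ 0.237 -0.661  0.165] max [0.487 0.015 0.357]
scene red 72 [ 95. 162.] top 0.273 topc [0.815 0.385 0.272] min [0.812 0.254 0.186] max [0.983 0.391 0.274]
scene red 90 [316. 190.] top 0.132 topc [ 0.521 -0.037  0.131] min [ 0.509 -0.071  0.11 ] max [ 0.534 -0.022  0.133]
scene red 56 [221. 201.] top 0.122 topc [0.695 0.141 0.121] min [0.686 0.129 0.107] max [0.703 0.15  0.123]
scene red 34 [ 51. 221.] top 0.15 topc [0.885 0.463 0.148] min [0.881 0.46  0.134] max [0.894 0.466 0.15 ]
scene blue 69 [285. 110.] top 0.26 topc [ 0.778 -0.296  0.261] min [ 0.77  -0.331  0.212] max [ 0.799 -0.283  0.265]
scene blue 69 [ 73. 129.] top 0.281 topc [1.043 0.266 0.28 ] min [1.022 0.26  0.251] max [1.05  0.288 0.282]
scene blue 757 [ 31. 149.] top 0.266 topc [1.1   0.358 0.267] min [ 1.025 -0.109 -0.031] max [1.914 0.398 0.271]
scene blue 68 [289. 163.] top 0.107 topc [ 0.713 -0.228  0.105] min [ 0.699 -0.247  0.091] max [ 0.729 -0.21   0.107]
scene blue 23 [ 31. 169.] top 0.198 topc [1.059 0.379 0.197] min [1.054 0.361 0.187] max
[... 3199 characters left out ...]
 0.243 0.117] max [0.901 0.313 0.12 ]
side blue 94 [ 28. 212.] top 0.135 topc [0.95  0.361 0.133] min [0.933 0.345 0.129] max [0.965 0.377 0.135]
side blue 34 [ 11. 224.] top 0.121 topc [0.945 0.396 0.12 ] min [0.941 0.335 0.069] max [1.065 0.411 0.121]
side blue 65 [  9. 393.] top 0.131 topc [0.539 0.632 0.13 ] min [0.525 0.629 0.129] max [0.554 0.635 0.132]
side blk 59 [343. 188.] top 0.078 topc [ 0.563 -0.228  0.077] min [ 0.554 -0.234  0.057] max [ 0.571 -0.22   0.078]
plate ((0.4770018756389618, -0.08439746499061584), (0.3681435286998749, 0.3851320445537567), 81.11529541015625)
tray ((0.5316547155380249, 0.2708759009838104), (0.16123774647712708, 0.16338571906089783), 19.63496208190918)
```

View pics/both.png

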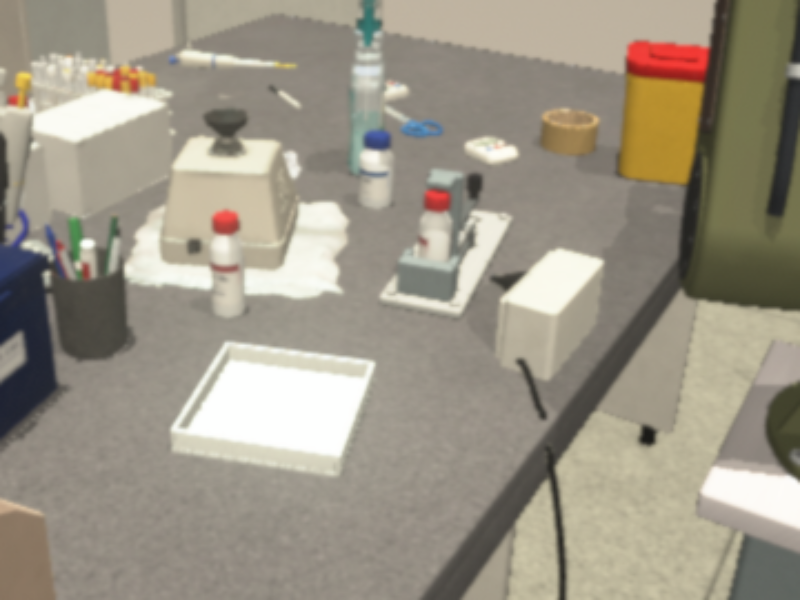

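The crop shows the bottle held in the clamp (435,220), the knob (475,185), the tray (270,405), the spare bottle (227,265) and the blue-capped bottle (376,170). A white box stands near the clamp at (550,310).

```bash
cat >> h.py <<'E'
from scipy.spatial.transform import Rotation as Ro
def plan(target,yclose=None):
    "shift in present tool axes; turn so that tool y is along +-angle yclose(deg)"
    o=get_obs(); R=Ro.from_euler('xyz',o['eef_rot']).as_matrix()
    d=R.T@(np.array(target)-o['ee_pos'])
    print('t',round(o['time_s'],2),'pos',np.round(o['ee_pos'],4),'rpy',np.round(o['eef_rot'],3),'tool shift mm',np.round(d*1000,1),'F',np.round(o['force'],1),'w',round(o['grip_width'],4))
    if yclose is not None:
        a=np.degrees(np.arctan2(R[1,1],R[0,1])); e=(yclose-a+90)%180-90
        print('y angle',round(a,1),'turn about tool z',round(-e,1),'q6',round(o['qpos'][5],2)); print(np.round(R,3).tolist())
E
python3 - <<'E'
from h import *
plan([.562,-.229,.25],11.3)
for n in ('scene','side'):
    d=dict(np.load(n+'1.npz')); P=cloud(d)
    # obstacle map: max z on 4cm grid
    g=np.full((12,16),-1)
    p=P.reshape(-1,3); p=p[~np.isnan(p[:,0])]
    for x,y,z in p:
        i,j=int((x-.28)/.04),int((y+.32)/.05)
        if 0<=i<12 and 0<=j<14 and x>.28 and y>-.32 and z<.6: g[i,j]=max(g[i,j],int(z*1000))
    print('rows x from .28 step .04, cols y from -.32 step .05');print(g[:,:14])
E
```

```text
t 0.7 pos [ 0.2085 -0.5089  0.1692] rpy [3.142 0.    0.389] tool shift mm [ 433.2 -125.   -80.8] F [ 0.6 -0.3 -0.5] w 0.0941
y angle -67.7 turn about tool z -79.0 q6 -0.07
[[0.925, 0.379, -0.0], [0.379, -0.925, -0.0], [-0.0, 0.0, -1.0]]
rows x from .28 step .04, cols y from -.32 step .05
[[  3   4   4   4   3   4   3   3   8   8   3   3   3   4]
 [  3   4   3   3  84  85  85  84  28   4   3   3   3   3]
 [  4   4   2  -1  83  84  85  84  27   4   4   4   3   3]
 [  4   4  -1  -1  -1  62   3   4   3   4   3   3  27   3]
 [  3   4   3   3   4  46  18   4   4   4  26  27  27  27]
 [  3  13  15  15 145 146  90   3   3  27  26   8   7  27]
 [ 16  79  77  48 143 146  98   3   4   3  27   7   7  26]
 [  5  80  48  13  14  13  15   3   4   3  27   7  26  27]
 [  3   2   3   3   3   4  12  15   3   3  27  28  26   3]
 [  4   3   3   3   6  14  15  14   3  44   3   3   3   3]
 [  3 107 107  10  16  15 133 138 124 124   3   3   3   3]
 [  3 107 106  16  89 139 143 142  14   3   3 146 138 156]]
rows x from .28 step .04, cols y from -.32 step .05
[[  2   3   2   2   2   1   2   2  10   7   2   2   2   2]
 [  2   2   3   2  83  83  84  84  27   2   2   2   2   3]
 [  3   3   0  -1  83  84  83  84  25   2   2   2   2   2]
 [  2   2  -1  -1  -1  60   2   2   3   2   2   2  27   2]
 [  2   2   3   2   4  47  17   2   2  24  26  26  27  27]
 [  2  13  14  14 142 145  95   2   2  26  26   6   6  26]
 [ 15  77  48  46 143 145  97   2   2   2  26   7   6  26]
 [  2  78  47  11  13  13  14   2   2   3  26   6  26  26]
 [  1  -1   2   3   2   2  13  12   2   3  26  27  26   2]
 [  2   2   2   2   6  14  14  15   2  86   2   2   2   3]
 [  2 107 106  11  13  48 134 133 123 123   2   3   2   2]
 [  1 107 106  14 101 139 141 141  12   2   2 145 139 155]]
```

Emit:
jog_arm(
  rows=[
    [[0.02,-0.006,-0.035],0,0.094],
    [[0.038,-0.011,-0.01],0,0.094],
    [[0.038,-0.011,-0.01],0,0.094],
    [[0.038,-0.011,-0.01],0,0.094],
    [[0.038,-0.011,-0.01],0,0.094],
    [[0.038,-0.011,-0.005],0,0.094],
    [[0.038,-0.011,0],0,0.08],
    [[0.038,-0.011,0],0,0.07],
    [[0.038,-0.011,0],0,0.06],
    [[0.038,-0.011,0],0,0.06],
    [[0.038,-0.011,0],0,0.06],
    [[0.033,-0.009,0],0,0.06],
  ],
)

```text
time_s: 1.7
ee_pos: [0.5634, -0.2271, 0.2493]
eef_rot: [-3.142, -0.0, 0.39]
force: [-0.1, -0.9, 0.7]
grip_width: 0.0608
grip_force: 0.0
```

Emit:
jog_arm(
  rows=[
    [[0,0,0],-7.16,0.06],
    [[0,0,0],-7.16,0.06],
    [[0,0,0],-7.16,0.06],
    [[0,0,0],-7.16,0.06],
    [[0,0,0],-7.16,0.06],
    [[0,0,0],-7.16,0.06],
    [[0,0,0],-7.16,0.06],
    [[0,0,0],-7.16,0.06],
    [[0,0,0],-7.16,0.06],
    [[0,0,0],-7.16,0.06],
    [[0,0,0],-7.16,0.06],
    [[0,0,0],0,0.06],
  ],
)

```text
time_s: 2.7
ee_pos: [0.5618, -0.2291, 0.2492]
eef_rot: [-3.142, -0.0, 1.77]
force: [-0.2, 0.8, 0.6]
grip_width: 0.06
grip_force: 0.0
```

```bash
cat >> h.py <<'E'
def wrist():
    o=get_obs(); c=camera('wrist'); T=np.eye(4); T[:3,:3]=Ro.from_euler('xyz',o['eef_rot']).as_matrix(); T[:3,3]=o['ee_pos']
    c['world_from_camera']=T@np.array(c['T_tool_cam']); return c
E
python3 - <<'E'
from h import *
plan([.562,-.229,.25],11.3)
c=wrist(); save(c,'w1.png'); P=cloud(c)
for d in spot_point('pawl_knob',c)[:2]:
    u,v=d['at'][0]*560,d['at'][1]*420; print(d['p'],u,v,unproj(c,u,v))
im=c['image'].astype(int)
m=(im.max(-1)<70)&(abs(P[...,2]-.067)<.013)&(abs(P[...,0]-.56)<.06)&(abs(P[...,1]+.23)<.06)
p=P[m];print(len(p),p.min(0),p.max(0),np.median(p,0))
# plate edges
m=(P[...,2]>.007)&(P[...,2]<.016)&(P[...,0]>.44)&(P[...,0]<.66)
print(cv2.minAreaRect(P[m][:,:2].astype(np.float32)))
E
```

```text
t 2.7 pos [ 0.5618 -0.2291  0.2492] rpy [-3.142 -0.     1.77 ] tool shift mm [ 0.1  0.2 -0.8] F [-0.2  0.8  0.6] w 0.06
y angle 11.4 turn about tool z 0.1 q6 -0.65
[[-0.197, 0.98, -0.0], [0.98, 0.197, 0.0], [0.0, -0.0, -1.0]]
0.73 283.024 189.882 [ 0.56644686 -0.23093523  0.07569543]
286 [ 0.55753338 -0.24513536  0.05930777] [ 0.57700816 -0.22458446  0.0777144 ] [ 0.56715807 -0.23360532  0.07568741]
((0.5718674063682556, -0.3113931119441986), (0.18612904846668243, 0.6217517852783203), 0.9160739183425903)
```

View pics/w1.png

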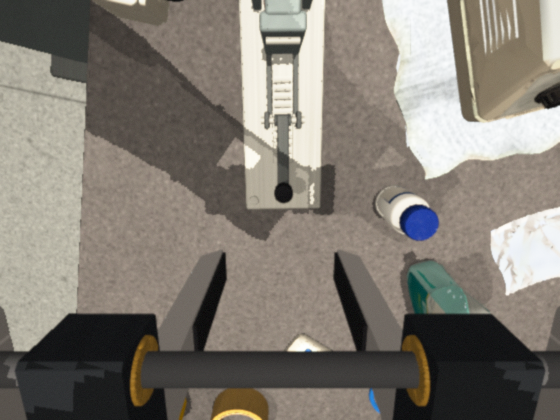

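The wrist view shows the knob at (284,192) with the plate's axis vertical in the picture, so the tool is aligned with the clamp. The wide bottle is at (405,210) and clear.

Emit:
jog_arm(
  rows=[
    [[-0.002,0.002,0.035],0,0.06],
    [[0,0,0.04],0,0.06],
    [[0,0,0.035],0,0.06],
    [[0,0,0.015],0,0.06],
    [[0,0,0],0,0.06],
  ],
)

```text
time_s: 3.22
ee_pos: [0.5624, -0.2299, 0.1202]
eef_rot: [-3.136, -0.004, 1.759]
force: [0.2, -0.5, -0.3]
grip_width: 0.0602
grip_force: 0.0
```

Run:
```python
from h import *
c=wrist(); save(c,'w2.png'); P=cloud(c)
im=c['image'].astype(int)
m=(im.max(-1)<70)&(abs(P[...,2]-.067)<.013)&(abs(P[...,0]-.56)<.04)&(abs(P[...,1]+.23)<.04)
p=P[m];print(len(p),p.min(0),p.max(0)); v,u=np.nonzero(m);print(u.min(),u.max(),v.min(),v.max())
q=p[p[:,2]>.073]; t=(q.min(0)+q.max(0))/2; print(t); plan([t[0],t[1],.05],11.3)
```

```text
665 [ 0.55704236 -0.24580332  0.05644092] [ 0.57790575 -0.22475638  0.0778778 ]
272 298 210 242
[ 0.56750464 -0.23538344  0.07557014]
t 3.27 pos [ 0.5636 -0.2305  0.1231] rpy [-3.139e+00 -2.000e-03  1.760e+00] tool shift mm [-5.7  3.1 73.1] F [-0.3  0.3 -0.3] w 0.0599
y angle 10.8 turn about tool z -0.5 q6 -0.64
[[-0.188, 0.982, -0.002], [0.982, 0.188, 0.001], [0.002, -0.002, -1.0]]
```

View pics/w2.png

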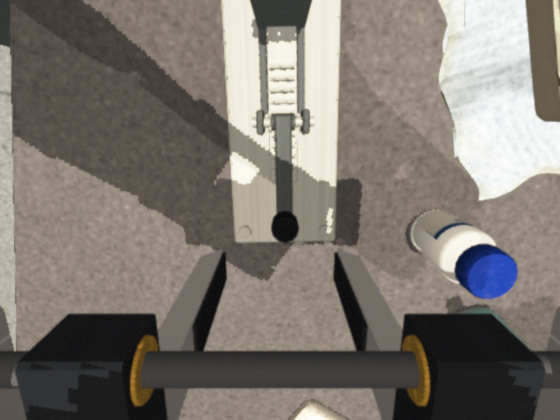

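Between the fingers the knob sits slightly right of centre at (285,226), and there is free space on both sides.

Emit:
jog_arm(
  rows=[
    [[-0.004,0.002,0.025],0,0.06],
    [[0,0,0.03],0,0.06],
    [[0,0,0.019],0,0.06],
    [[0,0,0],0,0.06],
  ],
)

```text
time_s: 3.6
ee_pos: [0.566, -0.2339, 0.0483]
eef_rot: [-3.139, -0.002, 1.761]
force: [-1.3, 0.7, -0.7]
grip_width: 0.0601
grip_force: 0.0
```

Emit:
jog_arm(
  rows=[
    [[0,0,0],0,0.04],
    [[0,0,0],0,0.03],
    [[0,0,0],0,0.015],
    [[0,0,0],0,0.015],
    [[0,0,0],0,0.015],
    [[0,0,0],0,0.015],
    [[0,0,0],0,0.015],
  ],
  squeeze=12,
)

```text
time_s: 4.18
ee_pos: [0.5669, -0.2343, 0.0506]
eef_rot: [3.141, 0.0, 1.763]
force: [0.9, 0.4, 0.2]
grip_width: 0.0169
grip_force: 0.0
```

Emit:
jog_arm(
  rows=[
    [[0,0,0],0,0.012],
    [[0,0,0],0,0.01],
  ],
)

```text
time_s: 4.35
ee_pos: [0.5668, -0.2342, 0.0502]
eef_rot: [-3.142, -0.0, 1.763]
force: [-0.3, 0.3, 0.5]
grip_width: 0.0107
grip_force: 0.0
```

Run:
```python
from h import *
plan([.566,-.234,.05])
c=wrist(); a=c['image'][150:330,200:360,::-1]; c=camera('side'); b=c['image'][120:280,270:420,::-1]
cv2.imwrite('pics/c3.png',np.hstack([cv2.resize(a,(400,450)),cv2.resize(b,(400,450))]))
```

```text
t 4.35 pos [ 0.5668 -0.2342  0.0502] rpy [-3.142 -0.     1.763] tool shift mm [ 0.4 -0.8  0.2] F [-0.3  0.3  0.5] w 0.0107
```

View pics/c3.png

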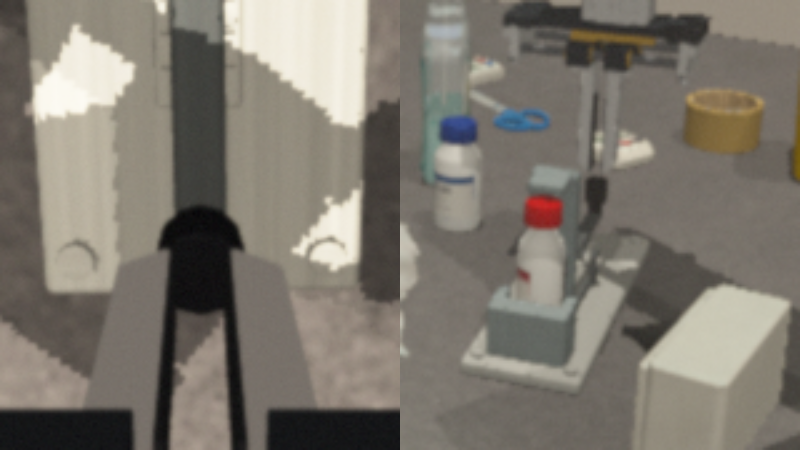

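The left half (wrist) shows the closed fingers behind the knob, on its -x side. They have not gripped it. I'll measure where the knob is relative to the tips.

Run:
```python
from h import *
for n in('w','side','scene'):
    c=wrist() if n=='w' else camera(n); P=cloud(c); im=c['image'].astype(int)
    m=(im.max(-1)<60)&(abs(P[...,2]-.075)<.025)&(abs(P[...,0]-.565)<.035)&(abs(P[...,1]+.225)<.035)
    p=P[m]; v,u=np.nonzero(m); t=np.percentile(p[:,2],95); q=p[p[:,2]>t-.004]
    print(n,len(p),u.min(),u.max(),v.min(),v.max(),'z',t,'top',q.min(0).round(4),q.max(0).round(4),'all',p.min(0).round(3),p.max(0).round(3))
    if n=='w':
        K=np.array(c['K']); T=np.linalg.inv(np.array(c['T_tool_cam']))
        for s in(-.005,0,.005):
            for x in (-.008,.008):
                r=T@np.array([x,s,0,1]); print('tip px',K[0,2]-K[0,0]*r[0]/r[2], K[1,2]+K[1,1]*r[1]/r[2])
        for r_ in range(225,300,8): print(r_, np.round(c['range_z'][r_,262:300:6],3), np.round(P[r_,262:300:6,2],3))
```

```text
w 1021 264 296 232 288 z 0.0943731499074901 top [ 0.5596 -0.2431  0.0907] [ 0.5725 -0.2257  0.0993] all [ 0.557 -0.246  0.057] [ 0.577 -0.224  0.099]
tip px 271.4984322209406 252.8893113402122
tip px 271.3396037237587 229.92775619885114
tip px 279.0648565293495 252.8893962200856
tip px 279.05492473433986 229.92786443005784
tip px 286.6312668246224 252.8894810998018
tip px 286.7702311748409 229.92797266106015
225 [0.266 0.266 0.231 0.231 0.231 0.263 0.267] [0.011 0.011 0.045 0.045 0.045 0.014 0.011]
233 [0.269 0.268 0.22  0.215 0.218 0.267 0.269] [0.011 0.011 0.057 0.061 0.058 0.012 0.011]
241 [0.271 0.211 0.205 0.203 0.204 0.212 0.271] [0.01  0.067 0.073 0.074 0.073 0.065 0.011]
249 [0.272 0.202 0.202 0.203 0.203 0.192 0.273] [0.011 0.076 0.077 0.076 0.076 0.086 0.011]
257 [0.181 0.185 0.204 0.204 0.204 0.183 0.182] [0.097 0.093 0.076 0.076 0.075 0.095 0.097]
265 [0.171 0.176 0.204 0.205 0.206 0.175 0.172] [0.107 0.103 0.077 0.077 0.075 0.104 0.107]
273 [0.163 0.    0.206 0.207 0.207 0.167 0.163] [0.116   nan 0.076 0.076 0.075 0.112 0.115]
281 [0.156 0.158 0.293 0.293 0.292 0.16  0.155] [ 0.123  0.121 -0.001 -0.001  0.     0.12   0.124]
289 [0.149 0.153 0.296 0.294 0.295 0.153 0.149] [ 0.131  0.127 -0.002 -0.    -0.001  0.127  0.131]
297 [0.142 0.153 0.297 0.297 0.297 0.145 0.142] [ 0.138  0.128 -0.001 -0.001 -0.001  0.135  0.138]
side 71 340 346 183 195 z 0.07771555747938777 top [ 0.5564 -0.2399  0.0739] [ 0.5709 -0.2219  0.0785] all [ 0.555 -0.24   0.05 ] [ 0.571 -0.222  0.078]
scene 29 332 335 179 187 z 0.07758371909414497 top [ 0.5562 -0.2332  0.0755] [ 0.5662 -0.223   0.0779] all [ 0.556 -0.233  0.054] [ 0.568 -0.221  0.078]
```

Run:
```python
from h import *
c=wrist(); d=dict(c); d['world_from_camera']=np.array(c['T_tool_cam']); Q=cloud(d)*1000
np.set_printoptions(suppress=True,linewidth=200)
print(np.round(c['T_tool_cam'],3).tolist())
for r in (235,245,255,265,275,285):
    print(r,[Q[r,k].round(0).tolist() for k in (250,256,262,268,274,280,286,292,298,304)])
a=camera('side'); cv2.imwrite('pics/s4.png',cv2.resize(a['image'][130:220,310:390,::-1],(640,600),interpolation=cv2.INTER_CUBIC))
print(a['range_z'][178:200:3,330:362:3].round(3))
```

```text
[[0.0, 0.96, 0.278, 0.08], [1.0, -0.0, -0.0, 0.0], [-0.0, 0.278, -0.96, -0.215], [0.0, 0.0, 0.0, 1.0]]
235 [[-9.0, -22.0, 38.0], [-10.0, -18.0, 40.0], [-9.0, -13.0, 40.0], [-9.0, -9.0, 39.0], [9.0, -3.0, -11.0], [9.0, 1.0, -14.0], [8.0, 4.0, -11.0], [-9.0, 10.0, 39.0], [-9.0, 15.0, 39.0], [-9.0, 19.0, 39.0]]
245 [[-18.0, -23.0, 39.0], [-17.0, -18.0, 38.0], [-18.0, -13.0, 39.0], [7.0, -6.0, -24.0], [7.0, -3.0, -25.0], [8.0, 1.0, -26.0], [7.0, 4.0, -24.0], [6.0, 8.0, -23.0], [-18.0, 15.0, 40.0], [-18.0, 19.0, 39.0]]
255 [[8.0, -15.0, -43.0], [9.0, -12.0, -43.0], [9.0, -9.0, -44.0], [7.0, -6.0, -40.0], [1.0, -3.0, -26.0], [1.0, 1.0, -25.0], [1.0, 4.0, -25.0], [9.0, 7.0, -44.0], [9.0, 10.0, -44.0], [9.0, 13.0, -44.0]]
265 [[9.0, -14.0, -56.0], [9.0, -11.0, -56.0], [8.0, -8.0, -55.0], [7.0, -5.0, -53.0], [-5.0, -3.0, -26.0], [-5.0, 1.0, -26.0], [-5.0, 4.0, -26.0], [7.0, 7.0, -53.0], [9.0, 9.0, -57.0], [8.0, 12.0, -56.0]]
275 [[9.0, -13.0, -68.0], [9.0, -10.0, -68.0], [9.0, -8.0, -68.0], [7.0, -5.0, -65.0], [-49.0, -4.0, 52.0], [-11.0, 1.0, -26.0], [-49.0, 6.0, 51.0], [7.0, 6.0, -64.0], [9.0, 9.0, -68.0], [9.0, 12.0, -68.0]]
285 [[9.0, -13.0, -77.0], [9.0, -10.0, -78.0], [8.0, -7.0, -76.0], [7.0, -5.0, -73.0], [-59.0, -4.0, 53.0], [-58.0, 1.0, 51.0], [-58.0, 6.0, 51.0], [7.0, 6.0, -74.0], [8.0, 8.0, -76.0], [9.0, 11.0, -77.0]]
[[1.428 1.427 1.427 1.158 1.168 1.157 1.147 1.408 1.411 1.419 1.426]
 [0.992 1.001 1.002 1.403 1.407 1.154 1.406 1.401 1.408 1.403 1.405]
 [0.979 0.989 0.994 1.171 1.165 1.169 1.382 1.381 1.375 1.38  1.382]
 [0.971 1.003 0.998 1.17  1.161 1.165 1.36  1.356 1.364 1.357 1.356]
 [1.004 1.004 0.999 1.178 1.171 1.171 1.337 1.336 1.339 1.338 1.335]
 [0.971 1.004 1.009 1.314 1.173 1.18  1.316 1.313 0.    1.315 1.318]
 [0.978 1.006 1.016 1.176 1.173 1.184 1.297 1.297 1.293 1.295 1.303]
 [0.979 1.009 1.013 1.159 1.159 1.275 1.274 1.279 1.279 1.275 1.271]]
```

View pics/s4.png

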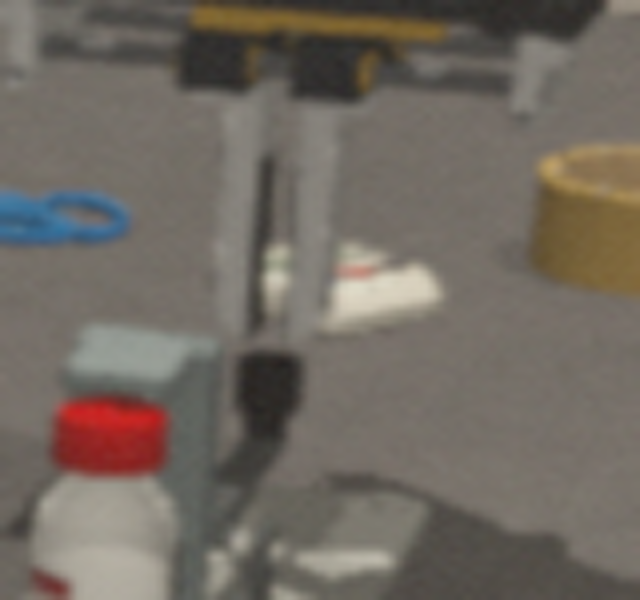

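The side view shows the fingers ending just above the knob. They are shorter than the TCP implies, so I'll measure the real tip height.

Run:
```python
from h import *
np.set_printoptions(suppress=True,linewidth=200)
c=wrist(); d=dict(c); d['world_from_camera']=np.array(c['T_tool_cam']); Q=cloud(d)*1000
for r in range(246,257): print(r,[Q[r,k].round(0).tolist() for k in (256,260,264,296,300)])
for n in ('side','scene'):
    c=camera(n); P=cloud(c)
    R=Ro.from_euler('xyz',get_obs()['eef_rot']).as_matrix(); T=(P-get_obs()['ee_pos'])@R*1000
    m=(abs(T[...,0])<25)&(abs(T[...,1])<35)&(T[...,2]<-5)&(T[...,2]>-75)
    t=T[m]
    for a in range(-75,0,5):
        s=t[(t[:,2]>=a)&(t[:,2]<a+5)]
        if len(s): print(n,a,len(s),'x',np.percentile(s[:,0],[5,50,95]).round(),'y',np.percentile(s[:,1],[5,50,95]).round(), np.median(c['image'][m][(t[:,2]>=a)&(t[:,2]<a+5)],0))
```

```text
246 [[-18.0, -18.0, 38.0], [-18.0, -15.0, 39.0], [4.0, -9.0, -18.0], [2.0, 10.0, -13.0], [-18.0, 16.0, 39.0]]
247 [[-19.0, -18.0, 39.0], [-19.0, -15.0, 39.0], [4.0, -9.0, -20.0], [2.0, 10.0, -16.0], [-19.0, 16.0, 39.0]]
248 [[-20.0, -18.0, 39.0], [-20.0, -15.0, 40.0], [4.0, -9.0, -21.0], [3.0, 10.0, -18.0], [-20.0, 16.0, 39.0]]
249 [[-21.0, -18.0, 38.0], [-21.0, -15.0, 39.0], [4.0, -9.0, -24.0], [3.0, 10.0, -21.0], [-20.0, 16.0, 38.0]]
250 [[-22.0, -18.0, 40.0], [-21.0, -15.0, 38.0], [9.0, -8.0, -37.0], [9.0, 9.0, -37.0], [-22.0, 16.0, 39.0]]
251 [[-22.0, -18.0, 38.0], [9.0, -10.0, -38.0], [9.0, -8.0, -39.0], [9.0, 9.0, -39.0], [-23.0, 16.0, 39.0]]
252 [[-23.0, -18.0, 39.0], [9.0, -10.0, -40.0], [9.0, -8.0, -39.0], [9.0, 9.0, -39.0], [9.0, 11.0, -40.0]]
253 [[9.0, -12.0, -42.0], [9.0, -10.0, -42.0], [9.0, -8.0, -40.0], [9.0, 9.0, -42.0], [9.0, 11.0, -41.0]]
254 [[9.0, -12.0, -43.0], [8.0, -10.0, -41.0], [9.0, -8.0, -43.0], [8.0, 9.0, -41.0], [9.0, 11.0, -42.0]]
255 [[9.0, -12.0, -44.0], [9.0, -10.0, -44.0], [9.0, -8.0, -44.0], [9.0, 9.0, -44.0], [9.0, 11.0, -44.0]]
256 [[9.0, -12.0, 
[... 1048 characters left out ...]

scene -65 17 x [-2.  8. 12.] y [-17.  -4.  13.] [172. 168. 157.]
scene -60 19 x [ 1. 10. 14.] y [-17.  -5.  14.] [166. 162. 152.]
scene -55 13 x [-1.  9. 13.] y [-17.  -5.  14.] [167. 162. 150.]
scene -50 12 x [-1.  9. 14.] y [-16.  -1.  13.] [162. 158. 148.]
scene -45 12 x [ 1.  9. 12.] y [-12.  -1.   9.] [159.5 154.5 144.5]
scene -40 4 x [-3.  6. 13.] y [-7.  6. 11.] [136. 131. 122.]
scene -30 18 x [-7.  2. 11.] y [-8. -2.  8.] [70.  67.  62.5]
scene -25 12 x [ 1.  8. 11.] y [-9. -1.  7.] [61.  58.5 54. ]
scene -20 9 x [ 2.  7. 13.] y [-9. -3.  5.] [54. 52. 48.]
scene -15 14 x [-0.  9. 13.] y [-10.  -3.   6.] [62.  59.5 55.5]
scene -10 6 x [ 1.  8. 12.] y [-10.  -5.   1.] [68.5 66.  61. ]
```

All three cameras agree that the real fingertips end about 37 mm short of the reported TCP. I'll open, go 37 mm lower and re-grip.

Emit:
jog_arm(
  rows=[
    [[0,0,0],0,0.03],
    [[0,0,0],0,0.05],
    [[0,0,0],0,0.05],
    [[0,0,0],0,0.05],
    [[0,0,0],0,0.05],
    [[0,0,0.017],0,0.05],
    [[0,0,0.02],0,0.05],
    [[0,0,0],0,0.05],
  ],
)

```text
time_s: 5.52
ee_pos: [0.5651, -0.2334, 0.0098]
eef_rot: [-3.138, -0.003, 1.763]
force: [-0.8, -0.2, -2.1]
grip_width: 0.0498
grip_force: 0.0
```

Emit:
jog_arm(
  rows=[
    [[0,0,0],0,0.035],
    [[0,0,0],0,0.02],
    [[0,0,0],0,0.015],
    [[0,0,0],0,0.015],
    [[0,0,0],0,0.015],
    [[0,0,0],0,0.015],
    [[0,0,0],0,0.015],
  ],
  squeeze=12,
)

```text
time_s: 6.1
ee_pos: [0.5671, -0.2345, 0.0138]
eef_rot: [3.141, 0.001, 1.763]
force: [-1.1, -1.9, 2.1]
grip_width: 0.0214
grip_force: 12.0
```

Emit:
jog_arm(
  rows=[
    [[0.0017,0,-0.0036],0,0.015],
    [[0.0018,0,-0.0036],0,0.015],
    [[0.0019,0,-0.0033],0,0.015],
    [[0.002,0,-0.0033],0,0.015],
    [[0.0022,0,-0.0032],0,0.015],
    [[0.0022,0,-0.0031],0,0.015],
    [[0.0025,0,-0.0029],0,0.015],
    [[0.0025,0,-0.0029],0,0.015],
    [[0.0027,0,-0.0027],0,0.015],
    [[0.0028,0,-0.0026],0,0.015],
    [[0.0012,0,-0.001],0,0.015],
    [[0,0,0],0,0.015],
  ],
)

```text
time_s: 7.1
ee_pos: [0.5622, -0.2109, 0.0457]
eef_rot: [-3.141, -0.0, 1.764]
force: [-1.6, -3.2, -0.2]
grip_width: 0.0215
grip_force: 12.0
```

Emit:
jog_arm(
  rows=[
    [[0,0,0],0,0.015],
    [[0,0,0],0,0.015],
    [[0,0,0],0,0.015],
    [[0,0,0],0,0.015],
    [[0,0,0],0,0.015],
    [[0,0,0],0,0.015],
    [[0,0,0],0,0.015],
    [[0,0,0],0,0.015],
    [[0,0,0],0,0.015],
    [[0,0,0],0,0.015],
    [[0,0,0],0,0.015],
    [[0,0,0],0,0.015],
  ],
)

```text
time_s: 8.1
ee_pos: [0.5623, -0.2112, 0.0454]
eef_rot: [-3.141, -0.0, 1.763]
force: [-2.5, -2.4, -0.6]
grip_width: 0.0215
grip_force: 12.0
```

Run:
```python
from h import *
print(get_obs()['grip_width'],get_obs()['force'])
B=np.array([.5235,-.0365]);x=np.array([-.196,.981]);y=np.array([.981,.196])
ims=[]
for n in('side','scene'):
    c=camera(n);P=cloud(c)
    X=(P[...,:2]-B)@x*1000+85; Y=(P[...,:2]-B)@y*1000
    m=(abs(Y)<25)&(P[...,2]>.134)&(P[...,2]<.15)&(X>-30)&(X<110)
    print(n,m.sum(),np.percentile(X[m],[2,50,98]).round(1) if m.any() else None)
    ims.append(cv2.resize(c['image'][120:280,270:420,::-1],(400,427)))
cv2.imwrite('pics/c5.png',np.hstack(ims))
```

```text
0.0214742248889013 [-2.48451423 -2.35027654 -0.59859844]
side 152 [-13.4  15.5  30.2]
scene 107 [-13.3  14.1  30.1]
```

View pics/c5.png

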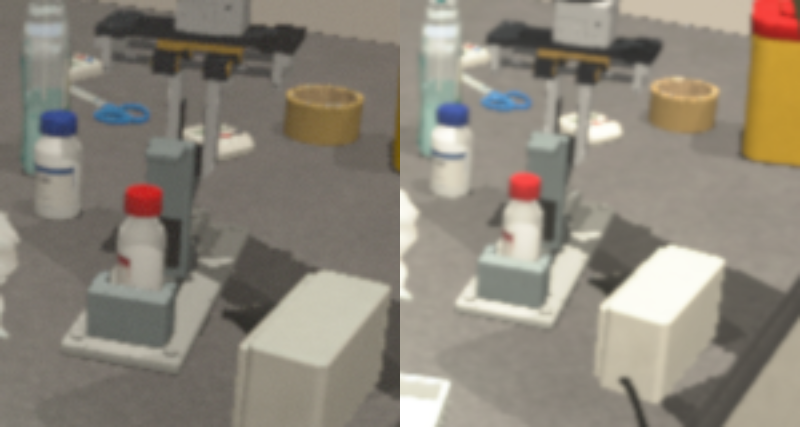

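The bar is fully back: the upright spans clamp x -13 to +30, and the red-capped bottle at (143,235) is clear of the toe. I'll lower the pawl, release it and retreat.

Emit:
jog_arm(
  rows=[
    [[-0.004,0,0.0036],0,0.015],
    [[-0.0055,0,0.0056],0,0.015],
    [[-0.005,0,0.006],0,0.015],
    [[-0.0044,0,0.0063],0,0.015],
    [[-0.0037,0,0.0066],0,0.015],
    [[-0.0017,0,0.0036],0,0.015],
    [[0,0,0],0,0.03],
    [[0,0,0],0,0.05],
    [[0,0,0],0,0.06],
    [[0,0,0],0,0.07],
    [[0,0,0],0,0.07],
  ],
)

```text
time_s: 9.12
ee_pos: [0.5672, -0.2351, 0.0141]
eef_rot: [3.141, 0.001, 1.764]
force: [0.3, 0.5, -0.6]
grip_width: 0.0512
grip_force: 0.0
```

Emit:
jog_arm(
  rows=[
    [[0,0,-0.02],0,0.07],
    [[0,0,-0.04],0,0.07],
    [[0,0,-0.04],0,0.07],
    [[0,0,-0.04],0,0.07],
    [[0,0,-0.04],0,0.07],
    [[0.03,0,0],0,0.07],
    [[0.04,0,0],0,0.07],
    [[0,0,0],0,0.07],
  ],
)

```text
time_s: 9.78
ee_pos: [0.5531, -0.1619, 0.1949]
eef_rot: [3.14, -0.0, 1.766]
force: [1.0, 0.1, 0.4]
grip_width: 0.0703
grip_force: 0.0
```

Run:
```python
from h import *
B=np.array([.5235,-.0365])
for n in('side','scene','w'):
    c=wrist() if n=='w' else camera(n);P=cloud(c);im=c['image'].astype(int)
    if n=='w': save(c,'w6.png')
    m=(im[...,0]>110)&(im[...,1]<80)&(im[...,2]<80)&(abs(P[...,0]-.52)<.05)&(abs(P[...,1]+.036)<.05)&(P[...,2]>.1)
    p=P[m]; t=np.percentile(p[:,2],97); q=p[p[:,2]>t-.004]; print(n,len(p),t,'ctr',((q.min(0)+q.max(0))/2).round(4),'span',(q.max(0)-q.min(0)).round(3))
    x=np.array([-.196,.981]);y=np.array([.981,.196]);X=(P[...,:2]-B)@x*1000+85; Y=(P[...,:2]-B)@y*1000
    s=(abs(Y)<25)&(P[...,2]>.135)&(P[...,2]<.15)&(X>-30)&(X<110); print('bar',s.sum(),np.percentile(X[s],[2,98]) if s.any() else 0)
    k=(im.max(-1)<60)&(abs(P[...,0]-.565)<.03)&(abs(P[...,1]+.232)<.03)&(P[...,2]>.05)
    print('knob top',P[k][:,2].max() if k.any() else 0)
plan([.5235,-.0365,.2],11.2)
```

```text
side 145 0.1314676966633272 ctr [ 0.523  -0.0371  0.1298] span [0.028 0.032 0.004]
bar 146 [-12.72553324  29.84916413]
knob top 0.07806820255268643
scene 79 0.1320448404635101 ctr [ 0.5224 -0.0343  0.1306] span [0.022 0.029 0.005]
bar 106 [-16.06736322  31.28435034]
knob top 0.07724008879925814
w 1409 0.1306135865482015 ctr [ 0.5261 -0.0402  0.1292] span [0.03  0.029 0.005]
bar 2561 [-16.70376136  26.25415028]
knob top 0.07853578761925734
t 9.93 pos [ 0.5537 -0.1664  0.1941] rpy [3.141e+00 1.000e-03 1.764e+00] tool shift mm [133.3  -4.7  -6. ] F [0.2 0.3 0.2] w 0.0705
y angle 11.1 turn about tool z -0.1 q6 -0.55
[[-0.192, 0.981, 0.001], [0.981, 0.192, -0.0], [-0.001, 0.0, -1.0]]
```

View pics/w6.png

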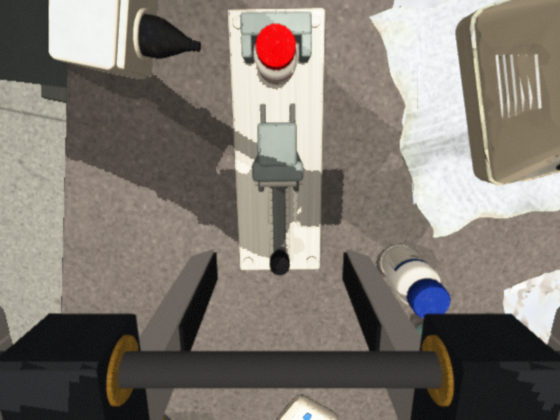

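The view shows the bar back, the bottle's red cap at (276,45), the pawl down with its knob at (280,262), and the wide bottle untouched. Next I need the clear depth between the fingers.

Run:
```python
from h import *
np.set_printoptions(suppress=True,linewidth=200)
o=get_obs();R=Ro.from_euler('xyz',o['eef_rot']).as_matrix()
for n in ('side','scene','w'):
    c=wrist() if n=='w' else camera(n); T=(cloud(c)-o['ee_pos'])@R*1000
    for lo in (0,12,30,50):
        m=(abs(T[...,0])<45)&(abs(T[...,1])>=lo)&(abs(T[...,1])<[12,30,50,90][[0,12,30,50].index(lo)])&(T[...,2]>-180)&(T[...,2]<0)
        t=T[m]; print(n,lo,len(t), 'max z', np.percentile(t[:,2],[50,90,95,99]).round() if len(t) else '', 'x',np.percentile(t[:,0],[5,95]).round() if len(t) else '', np.histogram(t[:,2],range(-180,1,15))[0])
# bottle radius profile
B=np.array([.5235,-.0365]);y=np.array([.981,.196])
c=camera('side');P=cloud(c);Y=(P[...,:2]-B)@y*1000;X=(P[...,:2]-B)@np.array([-.196,.981])*1000
for z in range(58,130,6):
    m=(abs(P[...,2]*1000-2-z)<3)&(abs(Y)<30)&(X>-25)&(X<30); print(z,m.sum(),np.percentile(Y[m],[3,97]).round(1) if m.any() else '')
```

```text
side 0 185 max z [-163. -147. -146. -144.] x [-21.  29.] [77 53 55  0  0  0  0  0  0  0  0  0]
side 12 267 max z [-161. -146. -146. -145.] x [-22.  29.] [113  75  79   0   0   0   0   0   0   0   0   0]
side 30 1017 max z [-120.  -57.  -49.  -41.] x [-11.  34.] [150 150 113  94  99 100  98  93  93  27   0   0]
side 50 828 max z [-159. -140. -137. -132.] x [-23.  36.] [340 246 217  25   0   0   0   0   0   0   0   0]
scene 0 124 max z [-162. -147. -145. -144.] x [-24.  29.] [52 38 34  0  0  0  0  0  0  0  0  0]
scene 12 168 max z [-162. -147. -146. -145.] x [-23.  28.] [69 44 55  0  0  0  0  0  0  0  0  0]
scene 30 707 max z [-121.  -57.  -49.  -40.] x [-13.  33.] [113 105  76  61  67  68  67  67  62  21   0   0]
scene 50 597 max z [-163. -142. -138. -132.] x [-23.  35.] [283 166 136  12   0   0   0   0   0   0   0   0]
w 0 3950 max z [-149. -146. -145. -145.] x [21. 27.] [   0  847 3103    0    0    0    0    0    0    0    0    0]
w 12 5929 max z [-149. -146. -145. -144.] x [21. 27.] [   0 1196 4733    0    0    0    0    0    0    0    0    0]
w 30 31626 max z [-147.  -80.  -62.  -43.] x [-3. 32.] [    0 12710  8807  1175  2190  2366  1689  1274   965   450     0     0]
w 50 7920 max z [-154. -138. -135. -133.] x [20. 32.] [   0 4960 2456  504    0    0    0    0    0    0    0    0]
58 52 [-24.1  22.9]
64 40 [-18.1  14.7]
70 45 [-18.1  14.2]
76 43 [-18.4  14.5]
82 46 [-18.2  16.2]
88 49 [-18.2  15.1]
94 52 [-17.2  15.4]
100 51 [-14.4  13. ]
106 31 [-11.3   9. ]
112 25 [-14.4  13.5]
118 41 [-14.9  13.9]
124 41 [-14.5  10.9]
```

Emit:
jog_arm(
  rows=[
    [[0.033,-0.001,0],0,0.07],
    [[0.035,-0.001,0],0,0.07],
    [[0.035,-0.001,0],0,0.07],
    [[0.0275,-0.0005,0],0,0.07],
    [[0,0,0.02],0,0.07],
    [[0,0,0.03],0,0.07],
    [[0,0,0],0,0.07],
  ],
)

```text
time_s: 10.72
ee_pos: [0.5231, -0.0387, 0.1392]
eef_rot: [-3.135, -0.002, 1.763]
force: [0.2, 0.9, -0.5]
grip_width: 0.0701
grip_force: 0.0
```

Run:
```python
from h import *
plan([.525,-.039,.026],11.3)
o=get_obs(); R=Ro.from_euler('xyz',o['eef_rot']).as_matrix()
for n in ('w','side'):
    c=wrist() if n=='w' else camera(n);P=cloud(c);im=c['image'].astype(int)
    m=(im[...,0]>110)&(im[...,1]<80)&(im[...,2]<80)&(abs(P[...,0]-.52)<.05)&(abs(P[...,1]+.036)<.05)&(P[...,2]>.1)
    T=(P[m]-o['ee_pos'])@R*1000; T=T[T[:,2]<np.percentile(T[:,2],3)+4]; print(n,len(T),'cap in tool',T.min(0).round(1),T.max(0).round(1))
```

```text
t 10.72 pos [ 0.5231 -0.0387  0.1392] rpy [-3.135e+00 -2.000e-03  1.763e+00] tool shift mm [ -0.9   2.6 113.2] F [ 0.2  0.9 -0.5] w 0.0701
y angle 11.0 turn about tool z -0.3 q6 -0.34
[[-0.191, 0.981, -0.007], [0.981, 0.191, 0.001], [0.002, -0.007, -1.0]]
w 1363 cap in tool [ -15.8  -36.6 -153.8] [31.5 36.8 12.7]
side 32 cap in tool [ -9.3 -12.6   7.1] [14.6 10.4 11.9]
```

Emit:
jog_arm(
  rows=[
    [[0,0.001,0.035],0,0.07],
    [[0,0,0.035],0,0.07],
    [[0,0,0.03],0,0.07],
    [[0,0,0.017],0,0.07],
    [[0,0,0],0,0.06],
  ],
)

```text
time_s: 11.23
ee_pos: [0.5253, -0.0392, 0.0249]
eef_rot: [-3.138, -0.001, 1.762]
force: [-0.4, -0.0, -1.1]
grip_width: 0.0662
grip_force: 0.0
```

Emit:
jog_arm(
  rows=[
    [[0,0,0],0,0.05],
    [[0,0,0],0,0.042],
    [[0,0,0],0,0.034],
    [[0,0,0],0,0.03],
    [[0,0,0],0,0.03],
    [[0,0,0],0,0.03],
  ],
  squeeze=18,
)

```text
time_s: 11.73
ee_pos: [0.5269, -0.0389, 0.028]
eef_rot: [3.14, 0.001, 1.763]
force: [-0.2, 0.5, 7.3]
grip_width: 0.0377
grip_force: 18.0
```

Emit:
jog_arm(
  rows=[
    [[0,0,-0.005],0,0.03],
    [[0,0,-0.015],0,0.03],
    [[0,0,-0.02],0,0.03],
    [[0,0,-0.025],0,0.03],
    [[0,0,-0.025],0,0.03],
    [[0,0,-0.01],0,0.03],
    [[0,0,0],0,0.03],
  ],
)

```text
time_s: 12.32
ee_pos: [0.5272, -0.0388, 0.129]
eef_rot: [3.138, 0.001, 1.763]
force: [0.1, 0.3, -1.3]
grip_width: 0.0373
grip_force: 18.0
```

Run:
```python
from h import *
c=camera('side');P=cloud(c)
m=(P[...,2]>.019)&(P[...,2]<.03)&(P[...,1]>.14)&(P[...,1]<.40)&(P[...,0]>.4)&(P[...,0]<.66)
print('tray',cv2.minAreaRect(P[m][:,:2].astype(np.float32)))
o=get_obs();print(o['force'],o['grip_force'])
save(c,'s7f.png'); cv2.imwrite('pics/s7.png',cv2.resize(c['image'][100:340,150:430,::-1],(700,600)))
plan([.534,.271,.09],11)
```

```text
tray ((0.5319333076477051, 0.2704494595527649), (0.1604381948709488, 0.16311600804328918), 19.278663635253906)
[-0.56247911  0.23355387 -2.67247861] 17.96951788914157
t 12.37 pos [ 0.5264 -0.0387  0.127 ] rpy [3.14  0.    1.763] tool shift mm [302.6  66.7  37. ] F [-0.6  0.2 -2.7] w 0.0375
y angle 11.0 turn about tool z 0.0 q6 -0.34
[[-0.191, 0.981, 0.001], [0.982, 0.191, -0.0], [-0.0, 0.001, -1.0]]
```

View pics/s7.png

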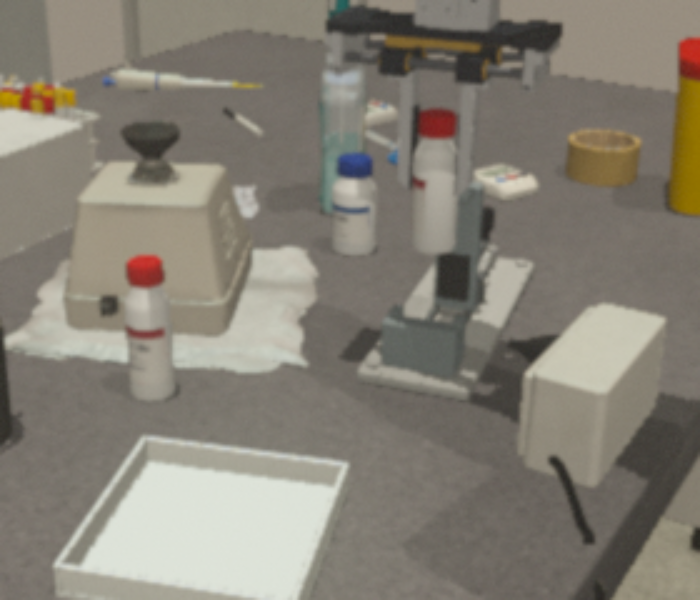

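The bottle hangs upright in the gripper at (437,190), clear of the cradle. The spare bottle (147,330) and wide bottle (355,205) are undisturbed. Carrying it to the tray.

Emit:
jog_arm(
  rows=[
    [[0.015,0.003,0],0,0.03],
    [[0.03,0.006,0],0,0.03],
    [[0.032,0.007,0],0,0.03],
    [[0.032,0.007,0],0,0.03],
    [[0.032,0.007,0],0,0.03],
    [[0.032,0.007,0],0,0.03],
    [[0.032,0.007,0],0,0.03],
    [[0.032,0.007,0],0,0.03],
    [[0.03,0.006,0],0,0.03],
    [[0.023,0.005,0],0,0.03],
    [[0.012,0.003,0],0,0.03],
    [[0,0,0],0,0.03],
  ],
)

```text
time_s: 13.37
ee_pos: [0.5313, 0.2717, 0.1248]
eef_rot: [-3.139, 0.0, 1.766]
force: [-0.6, -0.3, -1.7]
grip_width: 0.0375
grip_force: 18.0
```

Emit:
jog_arm(
  rows=[
    [[0,0,0.02],0,0.03],
    [[0,0,0.03],0,0.03],
    [[0,0,0.025],0,0.03],
    [[0,0,0.015],0,0.03],
    [[0,0,0],0,0.03],
    [[0,0,0],0,0.03],
    [[0,0,0],0,0.03],
  ],
)

```text
time_s: 13.95
ee_pos: [0.5328, 0.2697, 0.0378]
eef_rot: [3.14, -0.0, 1.763]
force: [0.2, -0.2, -0.8]
grip_width: 0.0373
grip_force: 18.0
```

Run:
```python
from h import *
plan([.532,.271,.021],11)
c=camera('side');P=cloud(c); save(c,'s8f.png'); im=c['image'].astype(int)
m=(P[...,2]>.005)&(abs(P[...,0]-.535)<.05)&(abs(P[...,1]-.27)<.05)&(P[...,2]<.15)
p=P[m]; print('bottle low z',np.percentile(p[:,2],[0,1,5]).round(4), 'cap top', P[m&(im[...,0]>110)&(im[...,1]<80)][:,2].max())
```

```text
t 13.95 pos [0.5328 0.2697 0.0378] rpy [ 3.14  -0.     1.763] tool shift mm [ 1.5 -0.6 16.8] F [ 0.2 -0.2 -0.8] w 0.0373
y angle 11.0 turn about tool z 0.0 q6 0.22
[[-0.191, 0.982, 0.001], [0.982, 0.191, 0.0], [0.0, 0.001, -1.0]]
bottle low z [0.005  0.0051 0.0054] cap top 0.14148760726761128
```

Emit:
jog_arm(
  rows=[
    [[0,0,0.008],0,0.03],
    [[0,0,0.004],0,0.03],
    [[0,0,0.002],0,0.03],
    [[0,0,0.002],0,0.03],
    [[0,0,0],0,0.03],
    [[0,0,0],0,0.03],
  ],
)

```text
time_s: 14.5
ee_pos: [0.5322, 0.2702, 0.0207]
eef_rot: [-3.142, 0.0, 1.764]
force: [0.4, -0.5, -1.5]
grip_width: 0.0373
grip_force: 18.0
```

Emit:
jog_arm(
  rows=[
    [[0,0,0.001],0,0.03],
    [[0,0,0.001],0,0.03],
    [[0,0,0],0,0.03],
    [[0,0,0],0,0.03],
  ],
)

```text
time_s: 14.83
ee_pos: [0.5324, 0.2704, 0.02]
eef_rot: [3.141, -0.0, 1.764]
force: [-5.1, -0.9, 10.2]
grip_width: 0.0375
grip_force: 18.0
```

Contact: about 10 N upward. I'll release and rise.

Emit:
jog_arm(
  rows=[
    [[0,0,-0.001],0,0.037],
    [[0,0,0],0,0.042],
    [[0,0,0],0,0.05],
    [[0,0,0],0,0.06],
    [[0,0,0],0,0.07],
    [[0,0,0],0,0.075],
    [[0,0,0],0,0.075],
    [[0,0,0],0,0.075],
  ],
)

```text
time_s: 15.5
ee_pos: [0.5322, 0.2701, 0.0197]
eef_rot: [-3.142, -0.0, 1.763]
force: [0.5, 0.2, 0.3]
grip_width: 0.0748
grip_force: 0.0
```

Emit:
jog_arm(
  rows=[
    [[0,0,-0.015],0,0.075],
    [[0,0,-0.03],0,0.075],
    [[0,0,-0.04],0,0.075],
    [[0,0,-0.04],0,0.075],
    [[0,0,-0.04],0,0.075],
    [[0,0,-0.02],0,0.075],
    [[0,0,0],0,0.075],
  ],
)

```text
time_s: 16.08
ee_pos: [0.5337, 0.2708, 0.2103]
eef_rot: [3.134, -0.002, 1.763]
force: [0.2, 0.4, -0.4]
grip_width: 0.0748
grip_force: 0.0
```

Run:
```python
from h import *
plan([.532,.271,.2])
c=camera('side'); cv2.imwrite('pics/s9.png',cv2.resize(c['image'][130:400,140:455,::-1],(700,600)))
```

```text
t 16.08 pos [0.5337 0.2708 0.2103] rpy [ 3.134e+00 -2.000e-03  1.763e+00] tool shift mm [ 0.5 -1.7 10.3] F [ 0.2  0.4 -0.4] w 0.0748
```

View pics/s9.png

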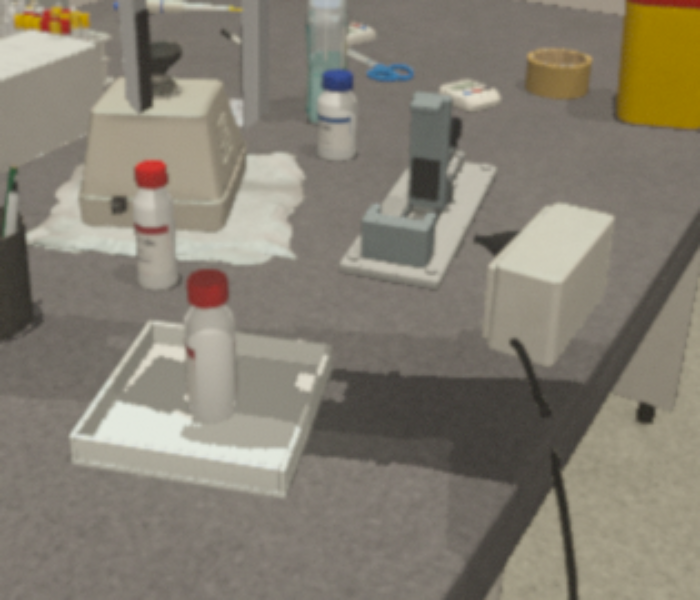

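The bottle stands upright in the tray at (210,350). The bar is back, the clamp is empty and the other two bottles are where they were. Handing in.

```bash
python3 -c "
from station import *
print(hand_in())"
```

```text
the job is handed in; nothing more can be done
None
```

The job is handed in: the pawl was held up until the bar was fully back, the freed bottle now stands upright in the white tray, the other two bottles were not touched, and the robot's clock read about 16 s of the 58 s allowed.

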